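# Scrub the steel beaker with the long brush

### The arm

A 6-joint arm with a two-finger parallel gripper is mounted at the origin on the work surface. World frame = base frame: x ahead of the robot, y to its left, z up, the work surface at z = 0. Lengths are in m, angles in rad, forces in N, time in s.
With the tool pointing down it reaches from about 0.375 to 0.9 m from the base axis. Payload 3.1 kg.
Tool frame: the origin (TCP) lies between the finger pads; the fingertips stand 8 mm ahead of it and the grasp point (between the pads) lies 11 mm behind it; z points along the fingers, y is the line along which they close (so a half turn about z gives the same grasp; the last joint's range is limited). The gripper opens to 87 mm and grips with 3 to 60 N. Pads are 19 mm wide; open, the fingers measure 117 mm over their backs; the gripper's body (75 mm by 190 mm) begins 51 mm behind the grasp point.
Start: joints at [0.978, 0.527, 1.433, -0, 1.181, -0.178], TCP at [0.252, 0.572, 0.231] pointing down, gripper open.
Joint ranges: [-3.08, 3.08], [-0.75, 2.2], [0.22, 2.44], [-1.43, 4.57], [0, 2.65], [-2.85, 2.85]. Speed limits (rad/s): [2.79, 2.79, 3.14, 3.14, 3.14, 3.14].

### API

Orientations are given as a unit quaternion [x, y, z, w].
In Python, from rig import robot gives the robot as it stands.
- The arm moves only by the tool move_arm, never from a script. Its argument "motion" is text: rows parted by semicolons, each of 5 numbers parted by spaces: the opening, from -1 (shut) to 1 (fully open), then the shift along the tool's x, y, z normalised to -1 to 1, where 1 is 0.2 m, then the turn about the tool's z normalised to -1 to 1, where 1 is pi rad. A call has 1 to 12 rows; each row is the pose to reach, as a shift and turn from the pose commanded when the call began, along the tool's axes at that moment, turning the shorter way round; what a row does not reach only later rows make up. A row lasts 1/12 s, in which the tool goes at most 41.7 mm and 7.16 degrees, less where a joint would pass 70% of its speed; a pose out of reach is approached as far as the arm can. A call with a number of a shift or a turn outside -1 to 1 is refused whole. A call with a gripper value outside its range is refused whole. The fingers move at their own pace and stop on an object; "newtons" is the grip in N (left out, the last holds). Time passes only in rows, so rows that repeat a pose let the fingers close. It gives the time, the measured TCP pose, the force, the opening and the grip force at its end, in the units of the state.
- robot.get_obs(): the state, without advancing time (a new reading comes with each control period).
- robot.camera(name): name is "side" or "top"; returns (picture, depth): 400x640x3 uint8, red, green, blue; 400x640 float32, m along the optical axis (not along the pixel's ray), 0 where there is no reading.
- robot.camera_model(name): a dict with "mtx" (3x3 intrinsics, pixels), "position" and "attitude" of the camera in the world. Camera axes: x right, y down, z forward; pixel columns grow to the right and rows downward; lengths in m; the calibration is good to about 2 mm. A picture is of the moment at which its call begins. camera_model takes no time and is no camera call.
- robot.hand_in(): hands the job in; it is judged then, once.
The state is a dict: "time": time; "q": joint angles; "joint_velocities": joint speeds; "joint_torque": joint torques, N m; "position": TCP position; "tool_rot": TCP orientation; "ft_force": force on the tool from outside, world axes, zero at the start; "moment": the same for the moment, N m; "grip_width": finger opening in m; "grip_force": force on a finger pad.
Only numpy, scipy, OpenCV 4.12 (cv2) and the standard library are available. Lean on these libraries where they do the work, as an engineer would, in place of code of your own. Each camera call takes 0.05 s, during which the arm holds its last target. There are 200 camera calls.

### The job

The tall steel beaker on the washing station needs scrubbing: swing its dust cover well clear of the mouth and leave it open, then take the long slim brush from the rack and scrub the inside gently with three full up-and-down strokes, each right down to the bottom and back up until the bristles come to the rim. Hang the brush back in the rack slot it came from; keep the beaker standing where it is, and leave the other two brushes, the bottle, the cup and the jar undisturbed.

Things in the scene. Friction and masses are not known exactly. Their poses are not given: they have to be found in the camera images.
- station: fixed washing station: a grey base plate 130 (x) x 190 (y) x 8 mm high, plate centre at y = +10 mm; origin on the table, z up. A pivot post 16 mm thick stands at x = 0, y = +60 mm; the beaker stands near x = 0, y = -30 mm
- cover (a joint): swing of the dust cover about the post: 0 = arm along station -y, over the beaker; grows counter-clockwise from above (towards station +x), stop at 1.9 rad; light friction, stays where left. Aluminium disc 72 mm across, 6 mm thick (underside 130 mm above the table) on a flat arm, centre 80 mm from the pivot axis
- cover_pivot (a point): point on the cover's pivot axis, at the top of the hub (24 mm across), 140 mm above the table
- cover_tab (a point): top of the black upright finger peg, 12 mm across and 30 mm high, on the centre of the disc; 166 mm above the table; push it sideways
- beaker: loose tall steel beaker, 64 mm outside diameter, 56 mm inside, 110 mm high, floor 5 mm thick, open at the top, standing on the 8 mm high station plate; origin at the centre of its underside, z up along its axis; 0.25 to 0.5 kg
- rack: fixed rack with clear fork, origin on the table; base x -40..80, y +-100 mm; fork plate 8 mm thick, top at 170 mm, x -45..49, y +-118 mm. Slots 18 mm wide along x at y = -70, 0, 70 mm, open at the front (-x), closed at x = 19; brushes hang by their collars near x = 0, in any order. Front lip 6 mm wide rises 4 mm above the plate. Two white posts at x = 42, y = +-90 mm
- brush: the long slim brush, hanging upright; origin at the centre of its lower end (hanging: 20 mm above the table), z up its axis. Hard core 40 mm across from 0 to 40 mm (bristles 48 mm across), steel shaft 8 mm across to 150 mm, collar 34 mm across from 150 to 156 mm resting on the fork, wooden handle 16 mm across from 156 to 226 mm, to be gripped; 70 g
- brush_fat: thick brush (not to be used): same collar and shaft, handle 28 mm thick, core 58 mm (bristles 66 mm) across and 50 mm long, collar underside 140 mm above its origin; origin at its lower end, handle top at 216 mm
- brush_short: short thin brush (not to be used): same collar and shaft, handle only 40 mm long, core 30 mm (bristles 38 mm) across and 30 mm long, collar underside 85 mm above its origin; origin at its lower end, handle top at 131 mm
- bottle: loose tall amber bottle 60 mm across, 220 mm high, upright between station and rack; origin at the centre of its underside
- cup: loose grey cup 60 mm across, 65 mm high, in front; origin at the centre of its underside
- jar: loose white jar with blue cap 56 mm across, 75 mm high, in front; origin at the centre of its underside
Things that resemble listed ones, but are neither listed nor needed, are in the scene too. Leave any purple or yellow look-alike of the brush alone.

How it is judged:
By the outcome, as a careful person would: the job done as asked, in the order asked, and still so for the second after the job is handed in, with the robot touching nothing.
It also fails if it takes over 72 s, if anything falls off the work surface, if the arm or the gripper's body presses on something with over 40 N, if the wrist force passes 120 N, or if a joint passes its speed limit or range.

## Working session

There is one attempt and no reset: what is moved stays moved. The work goes in short steps, Python scripts to look and compute and a tool call to move; the robot and the scene stay as the last step left them, time stands still between calls to the robot, and variables do not carry over. Pictures are saved under pics/ and viewed, at most 10 in all, crops included, and the job is handed in when it is done.

Besides the shell and the picture viewer there is one more tool, called after ">>>" as name(argument=value, ...) on one line, values as JSON. move_arm: Moves the arm, as the interface text tells. Its arguments: {"type":"object","properties":{"motion":{"type":"string"},"newtons":{"type":"number"}},"required":["motion"]}

```bash
mkdir -p pics; ls
cat > h.py <<'E'
import numpy as np,cv2
from scipy.spatial.transform import Rotation as R
from rig import robot
def cam(n):
    p,d=robot.camera(n); m=robot.camera_model(n)
    return p,d,m
def rot(m):
    a=np.array(m["attitude"],float)
    return a if a.shape==(3,3) else R.from_quat(a).as_matrix()
def cloud(d,m):
    K=np.array(m["mtx"]); v,u=np.mgrid[:400,:640]
    P=np.stack([(u-K[0,2])/K[0,0]*d,(v-K[1,2])/K[1,1]*d,d],-1)
    return P@rot(m).T+np.array(m["position"])
E
python3 - <<'E'
from h import *
print(robot.get_obs())
for n in("side","top"):
    p,d,m=cam(n); print(n,m); np.savez(n+"0.npz",p=p,d=d,W=cloud(d,m))
    cv2.imwrite(f"pics/{n}0.png",p[...,::-1])
E
```

```text
pics
{'time': 0.0, 'q': array([ 9.77479468e-01,  5.28434606e-01,  1.43391795e+00,  6.16093132e-06,
        1.18140125e+00, -1.78510998e-01]), 'joint_velocities': array([-5.33495569e-04, -9.60052872e-05,  4.23423137e-04, -7.57821812e-04,
        2.60902629e-04,  5.15863134e-04]), 'joint_torque': array([ 3.50635037e-04, -4.40040171e+01, -1.76590848e+01,  6.35362579e-02,
        5.80410892e-02, -1.39028734e-04]), 'position': array([0.25144851, 0.57139561, 0.22958604]), 'tool_rot': array([ 2.05920213e-01,  9.78568188e-01, -1.00003595e-03, -4.09375751e-04]), 'ft_force': array([0.46826009, 0.82490471, 0.75049975]), 'moment': array([ 0.02868065, -0.02845503, -0.01794124]), 'grip_force': 0.0, 'grip_width': 0.08696849826315972}
side {'mtx': array([[425.47870465,   0.        , 320.17530699],
       [  0.        , 425.47870465, 203.19415783],
       [  0.        ,   0.        ,   1.        ]]), 'position': array([ 0.07550255, -0.70873924,  0.81075669]), 'attitude': array([ 0.87517513, -0.23955808,  0.11537931, -0.40418812])}
top {'mtx': array([[480.01623319,   0.        , 326.43792258],
       [  0.        , 480.01623319, 198.00816036],
       [  0.        ,   0.        ,   1.        ]]), 'position': array([ 0.29526925, -0.01758821,  1.07799516]), 'attitude': array([-0.68847329,  0.71686964, -0.07959529,  0.07594098])}
```

View pics/side0.png

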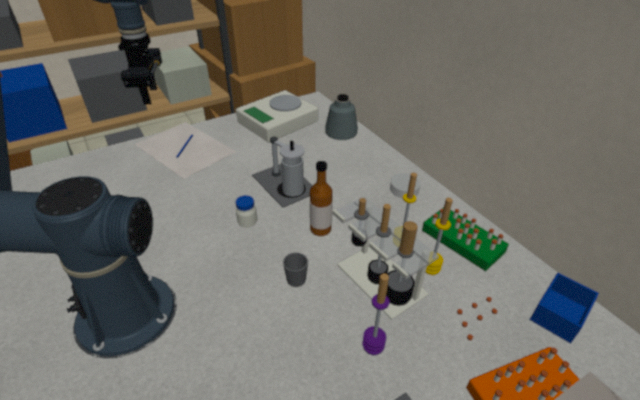

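View pics/top0.png

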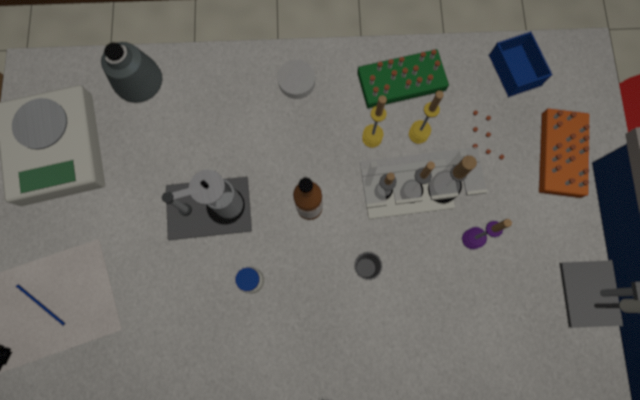

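Candidates for the long slim brush: handles in top view at (389,180), (427,170), (466,166, thick) in the rack; yellow at (381,105), (437,100); purple at (504,226), all look-alikes. The rack's middle one (core at (411,188)) looks like the target. I'll crop in close and measure.

Run:
```python
from h import *
s=np.load("side0.npz");t=np.load("top0.npz")
a=cv2.resize(s["p"][150:320,320:460],None,fx=3.4,fy=3.4,interpolation=cv2.INTER_CUBIC)
b=cv2.resize(t["p"][140:230,345:500],None,fx=2.05,fy=2.05,interpolation=cv2.INTER_CUBIC)
c=np.zeros((578,800,3),np.uint8);c[:578,:476]=a[:578,:476];c[:b.shape[0],480:480+b.shape[1]]=b[:,:320]
cc=cv2.resize(t["p"][150:250,150:270],None,fx=2.6,fy=2.6,interpolation=cv2.INTER_CUBIC);c[200:200+cc.shape[0],480:480+cc.shape[1]]=cc
cv2.imwrite("pics/crop.png",c[...,::-1])
for n,f in(("side",s),("top",t)):
    W=f["W"];hsv=cv2.cvtColor(f["p"],cv2.COLOR_RGB2HSV)
    wood=cv2.inRange(hsv,(8,80,60),(22,255,255))
    reg=(W[...,0]>.3)&(W[...,0]<.8)&(abs(W[...,1])<.6)&(W[...,2]>.1)
    k,l,st,ce=cv2.connectedComponentsWithStats(((wood>0)&reg).astype(np.uint8))
    for i in range(1,k):
        if st[i,4]>15:
            P=W[l==i];print(n,"wood",ce[i].round(),st[i,4],np.median(P,0).round(3),P.min(0).round(3),P.max(0).round(3))
W=t["W"]
for u,v in[(208,184),(204,182),(168,197),(185,207),(225,205),(388,176),(427,167),(467,161),(411,188),(166,180),(250,178),(253,234),(167,239),(371,215),(455,208),(364,190),(488,190),(480,152),(362,160)]:
    print(u,v,W[v,u].round(3))
```

```text
side wood [321. 192.] 557 [ 0.506 -0.     0.143] [ 0.485 -0.018  0.105] [0.536 0.033 0.205]
side wood [412. 185.] 135 [ 0.671 -0.142  0.196] [ 0.667 -0.147  0.158] [ 0.68  -0.131  0.228]
side wood [362. 206.] 92 [ 0.522 -0.149  0.2  ] [ 0.517 -0.155  0.177] [ 0.532 -0.138  0.216]
side wood [446. 211.] 155 [ 0.676 -0.251  0.196] [ 0.672 -0.257  0.157] [ 0.687 -0.241  0.227]
side wood [385. 218.] 172 [ 0.531 -0.218  0.217] [ 0.526 -0.223  0.177] [ 0.541 -0.208  0.247]
side wood [408. 238.] 408 [ 0.53  -0.29   0.222] [ 0.523 -0.299  0.176] [ 0.549 -0.272  0.247]
side wood [383. 287.] 222 [ 0.425 -0.352  0.204] [ 0.42  -0.356  0.161] [ 0.436 -0.341  0.226]
top wood [436. 101.] 108 [ 0.676 -0.247  0.211] [ 0.671 -0.263  0.155] [ 0.696 -0.242  0.23 ]
top wood [381. 105.] 102 [ 0.67  -0.14   0.217] [ 0.666 -0.152  0.158] [ 0.683 -0.132  0.23 ]
top wood [468. 163.] 166 [ 0.537 -0.284  0.246] [ 0.523 -0.297  0.236] [ 0.55  -0.272  0.252]
top wood [428. 168.] 88 [ 0.532 -0.213  0.244] [ 0.526 -0.221  0.189] [ 0.542 -0.208  0.249]
top wood [390. 177.] 58 [ 0.524 -0.146  0.216] [ 0.517 -0.151  0.193] [ 0.531 -0.139  0.221]
top wood [309. 198.] 441 [0.503 0.005 0.148] [ 0.485 -0.016  0.121] [0.537 0.038 0.191]
top wood [502. 224.] 99 [ 0.427 -0.343  0.219] [ 0.421 -0.355  0.166] [ 0.433 -0.34   0.229]
208 184 [0.545 0.211 0.137]
204 182 [0.541 0.212 0.167]
168 197 [0.521 0.291 0.138]
185 207 [0.52  0.285 0.04 ]
225 205 [0.504 0.18  0.12 ]
388 176 [ 0.526 -0.142  0.215]
427 167 [ 0.531 -0.209  0.246]
467 161 [ 0.54  -0.282  0.247]
411 188 [ 0.511 -0.191  0.174]
166 180 [0.594 0.342 0.001]
250 178 [0.591 0.147 0.001]
253 234 [0.459 0.141 0.003]
167 239 [ 0.456  0.336 -0.001]
371 215 [ 0.491 -0.127  0.009]
455 208 [ 0.501 -0.321  0.001]
364 190 [ 0.511 -0.1    0.172]
488 190 [ 0.541 -0.403 -0.002]
480 152 [ 0.633 -0.394 -0.001]
362 160 [ 0.625 -0.115 -0.001]
```

View pics/crop.png

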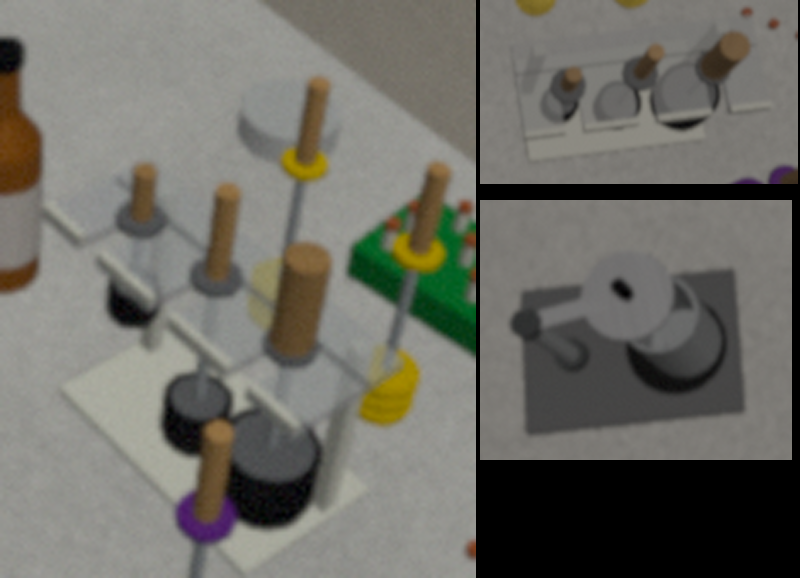

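The crop shows three brushes in the rack. The left one is short with a high core, the middle one is slim and long with its core low, and the right one is thick. So I choose the middle one, top-view handle at (427,168), side (385,218). The yellow and purple ones stand outside the rack. The cover disc (208,184) is already swung slightly towards +x. Next I'll get exact centres.

```bash
cat >> h.py <<'E'
from scipy.optimize import least_squares
def circ(P,r=None,c0=None):
    P=P[:,:2]; c0=P.mean(0) if c0 is None else c0
    if r: f=lambda x:np.hypot(*(P-x[:2]).T)-r; x0=c0
    else: f=lambda x:np.hypot(*(P-x[:2]).T)-x[2]; x0=[*c0,.03]
    s=least_squares(f,x0,loss="soft_l1",f_scale=.002); return s.x.round(4),len(P),float(np.median(abs(s.fun)).round(4))
def near(W,c,r,z0,z1): 
    W=W.reshape(-1,3);return W[(np.hypot(W[:,0]-c[0],W[:,1]-c[1])<r)&(W[:,2]>z0)&(W[:,2]<z1)]
E
python3 - <<'E'
from h import *
for n in("side","top"):
    W=np.load(n+"0.npz")["W"]; print(n)
    for nm,c,r,z0,z1,rr,off in[("brush",(.533,-.214),.02,.18,.24,.008,1),("fat",(.537,-.284),.03,.18,.24,.014,1),("short",(.524,-.147),.02,.18,.21,.008,1),("beaker",(.505,.18),.05,.02,.105,.032,1),("bottle",(.505,0),.05,.02,.1,.03,1),("cup",(.37,-.1),.06,.01,.06,.03,1),("jar",(.36,.14),.06,.01,.05,.028,1),("post",(.521,.29),.02,.03,.12,.008,1)]:
        P=near(W,c,r,z0,z1)
        if len(P)>10: 
            cam=np.array(robot.camera_model(n)["position"])[:2]; m=P[:,:2].mean(0); d=(m-cam)/np.linalg.norm(m-cam)
            print(nm,circ(P,rr,m+d*rr*.6))
    P=near(W,(.543,.212),.05,.131,.142);print("disc",circ(P,None),P.mean(0).round(4))
    P=near(W,(.521,.29),.02,.134,.146);print("hub",P.mean(0).round(4),len(P))
    P=near(W,(.541,.212),.03,.15,.172);print("tab",P.mean(0).round(4),len(P))
    P=near(W,(.505,.18),.05,.112,.124);print("rim",circ(P,None))
    P=near(W,(.525,.25),.25,.004,.014);P=P[(P[:,1]>.12)]
    print("plate",cv2.minAreaRect(P[:,:2].astype(np.float32)*1000))
    P=near(W,(.53,-.215),.16,.004,.02);print("rackbase",cv2.minAreaRect(P[:,:2].astype(np.float32)*1000),len(P))
    P=near(W,(.49,-.215),.14,.171,.177);P=P[P[:,0]<.51];print("lip",np.polyfit(P[:,1],P[:,0],1),len(P),P.mean(0))
E
```

```text
side
brush (array([ 0.536 , -0.2135]), 159, 0.0004)
fat (array([ 0.5394, -0.2835]), 307, 0.0005)
short (array([ 0.5267, -0.1443]), 70, 0.0006)
beaker (array([0.5293, 0.1974]), 513, 0.001)
bottle (array([0.516 , 0.0139]), 494, 0.0007)
cup (array([ 0.3766, -0.1105]), 524, 0.0043)
jar (array([0.356 , 0.1463]), 248, 0.0011)
post (array([0.5198, 0.2942]), 123, 0.001)
disc (array([0.5389, 0.2171, 0.0274]), 277, 0.0061) [0.5374 0.2134 0.135 ]
hub [0.5196 0.2884 0.1374] 49
tab [0.538  0.214  0.1592] 24
rim (array([0.5279, 0.1953, 0.0296]), 62, 0.0011)
plate ((499.8800354003906, 265.1414794921875), (430.0018310546875, 321.3758239746094), 44.505775451660156)
rackbase ((583.3482666015625, -225.5020751953125), (181.22096252441406, 231.8825225830078), 5.7007341384887695) 1406
lip [-0.07423239  0.47565668] 230 [ 0.49227617 -0.22388462  0.17285701]
top
brush (array([ 0.5346, -0.2163]), 89, 0.0003)
fat (array([ 0.5376, -0.2863]), 176, 0.0003)
short (array([ 0.5254, -0.1467]), 37, 0.0002)
beaker (array([0.5287, 0.1953]), 346, 0.0003)
bottle (array([0.5147, 0.012 ]), 169, 0.0002)
cup (array([ 0.4006, -0.1383]), 177, 0.0096)
jar (array([0.3555, 0.1455]), 119, 0.0009)
post (array([0.5198, 0.2925]), 111, 0.0004)
disc (array([0.5397, 0.2167, 0.0265]), 953, 0.0061) [0.5383 0.216  0.1364]
hub [0.5203 0.2878 0.1392] 152
tab [0.5381 0.2137 0.1632] 43
rim (array([0.5279, 0.1945, 0.0298]), 121, 0.0011)
plate ((525.3895263671875, 308.914794921875), (377.9432067871094, 496.0455322265625), 89.7971420288086)
rackbase ((525.5032348632812, -208.93161010742188), (314.4097595214844, 292.8638916015625), 23.035722732543945) 1409
lip [-0.04436232  0.48542772] 593 [ 0.4945694  -0.20606852  0.17323091]
```

>>> move_arm(motion="-1 -0.95 -0.57 0 0.343;-1 -0.95 -0.57 0 0.343;-1 -0.95 -0.57 0 0.343;-1 -0.95 -0.57 0 0.343;-1 -0.95 -0.57 0 0.343;-1 -0.95 -0.57 0 0.343;-1 -0.95 -0.57 0 0.343;-1 -0.95 -0.57 0 0.343;-1 -0.95 -0.57 0 0.343;-1 -0.95 -0.57 0 0.343", newtons=20)

```text
time: 0.93
position: [0.3798, 0.3906, 0.2302]
tool_rot: [0.68, 0.734, -0.0, -0.0]
ft_force: [0.2, 0.5, -0.7]
grip_width: 0.0282
grip_force: 0.0
```

```bash
cat >> h.py <<'E'
def to(*targets,yaw=None):
    "tool-axis shifts/0.2 from measured pose to world targets"
    o=robot.get_obs();p=o["position"];M=R.from_quat(o["tool_rot"]).as_matrix()
    y=np.degrees(np.arctan2(M[1,1],M[0,1]))
    print("t",round(o["time"],2),"p",p.round(4),"yaw",y.round(2),"q",np.round(o["q"],2),"w",round(o["grip_width"],4),"f",o["ft_force"].round(1),"turn",None if yaw is None else round((y-yaw)/180,4))
    for t in targets: print(t,((np.array(t)-p)@M/.2).round(3))
E
python3 - <<'E'
from h import *
to((.504,.2135,.21),(.504,.2135,.156),yaw=4.5)
# lip: top view, bright near-white, on z=.174
f=np.load("top0.npz");W=f["W"].reshape(-1,3);c=np.array([.535,-.215])
for n in("top","side"):
    W=np.load(n+"0.npz")["W"].reshape(-1,3)
    k=(W[:,2]>.1715)&(W[:,2]<.177)&(W[:,0]<.52)&(W[:,0]>.46)&(W[:,1]<-.08)&(W[:,1]>-.35)
    P=W[k]; a,b=np.polyfit(P[:,1],P[:,0],1)
    for _ in range(5):
        g=abs(P[:,0]-a*P[:,1]-b)<.004; a,b=np.polyfit(P[g,1],P[g,0],1)
    y=np.sort(P[g,1]); d=np.diff(y);i=np.where(d>.008)[0]
    print(n,"lip yaw",np.degrees(-np.arctan(a)),"x at y=-.215",a*-.215+b,g.sum(),len(P),"ends",y[0],y[-1],"gaps",[(y[j].round(4),y[j+1].round(4)) for j in i])
E
```

```text
t 0.93 p [0.3798 0.3906 0.2302] yaw 4.38 q [0.59 0.42 1.63 0.   1.09 0.52] w 0.0282 f [ 0.2  0.5 -0.7] turn -0.0007
(0.504, 0.2135, 0.21) [-0.93   0.552  0.101]
(0.504, 0.2135, 0.156) [-0.93   0.552  0.371]
top lip yaw 0.1301456388645031 x at y=-.215 0.4974607925169608 152 676 ends -0.33796572319017243 -0.10118959666927367 gaps [(np.float64(-0.2987), np.float64(-0.2791)), (np.float64(-0.2328), np.float64(-0.2077)), (np.float64(-0.175), np.float64(-0.1667)), (np.float64(-0.1577), np.float64(-0.1361))]
side lip yaw 5.132168407793478 x at y=-.215 0.49001232495920455 192 253 ends -0.3351527733529358 -0.10041550536553956 gaps [(np.float64(-0.2982), np.float64(-0.2789)), (np.float64(-0.2266), np.float64(-0.2098)), (np.float64(-0.1579), np.float64(-0.14))]
```

>>> move_arm(motion="-1 -0.93 0.55 0.1 0;-1 -0.93 0.55 0.1 0;-1 -0.93 0.55 0.1 0;-1 -0.93 0.55 0.1 0;-1 -0.93 0.55 0.1 0;-1 -0.93 0.55 0.1 0;-1 -0.93 0.55 0.2 0;-1 -0.93 0.55 0.3 0;-1 -0.93 0.55 0.37 0;-1 -0.93 0.55 0.37 0")

```text
time: 1.77
position: [0.5015, 0.214, 0.1536]
tool_rot: [0.678, 0.735, -0.003, -0.002]
ft_force: [-0.6, 0.3, -0.7]
grip_width: 0.0003
grip_force: 0.0
```

Run:
```python
from h import *
p=np.array([.520,.2915])
a=[.0,.12,.24,.36,.48,.6,.72,.84,.96,1.08,1.2,1.32,1.4,1.45]
to(*[(round(p[0]+.08*np.sin(x),4),round(p[1]-.08*np.cos(x),4),.156) for x in a])
```

```text
t 1.77 p [0.5015 0.214  0.1536] yaw 4.59 q [0.2  0.53 1.7  0.   0.92 0.12] w 0.0003 f [-0.6  0.3 -0.7] turn None
(np.float64(0.52), np.float64(0.2115), 0.156) [-0.02   0.091 -0.012]
(np.float64(0.5296), np.float64(0.2121), 0.156) [-0.021  0.139 -0.013]
(np.float64(0.539), np.float64(0.2138), 0.156) [-0.016  0.187 -0.013]
(np.float64(0.5482), np.float64(0.2166), 0.156) [-0.006  0.234 -0.013]
(np.float64(0.5569), np.float64(0.2205), 0.156) [ 0.01   0.279 -0.014]
(np.float64(0.5652), np.float64(0.2255), 0.156) [ 0.032  0.322 -0.014]
(np.float64(0.5728), np.float64(0.2314), 0.156) [ 0.058  0.362 -0.014]
(np.float64(0.5796), np.float64(0.2381), 0.156) [ 0.089  0.399 -0.015]
(np.float64(0.5855), np.float64(0.2456), 0.156) [ 0.124  0.431 -0.015]
(np.float64(0.5906), np.float64(0.2538), 0.156) [ 0.163  0.46  -0.015]
(np.float64(0.5946), np.float64(0.2625), 0.156) [ 0.205  0.484 -0.015]
(np.float64(0.5975), np.float64(0.2716), 0.156) [ 0.249  0.502 -0.016]
(np.float64(0.5988), np.float64(0.2779), 0.156) [ 0.28   0.511 -0.016]
(np.float64(0.5994), np.float64(0.2819), 0.156) [ 0.299  0.515 -0.016]
```

>>> move_arm(motion="-1 -0.02 0.08 -0.012 0;-1 -0.02 0.12 -0.013 0;-1 -0.02 0.16 -0.013 0;-1 -0.015 0.19 -0.013 0;-1 -0.005 0.235 -0.013 0;-1 0.01 0.28 -0.014 0;-1 0.032 0.322 -0.014 0;-1 0.06 0.362 -0.014 0;-1 0.09 0.4 -0.015 0;-1 0.124 0.43 -0.015 0;-1 0.163 0.46 -0.015 0;-1 0.163 0.46 -0.015 0")

```text
time: 2.77
position: [0.5953, 0.2557, 0.1598]
tool_rot: [0.679, 0.735, 0.002, 0.001]
ft_force: [0.4, 0.9, -0.2]
grip_width: 0.0004
grip_force: 0.0
```

Run:
```python
from h import *
to((.5946,.2625,.156),(.5988,.2779,.156),(.6,.285,.156))
p,d,m=cam("top");W=cloud(d,m);np.savez("top1.npz",p=p,d=d,W=W)
c=cv2.resize(p[130:260,130:280],None,fx=4,fy=4);cv2.imwrite("pics/cov1.png",c[...,::-1])
```

```text
t 2.77 p [0.5953 0.2557 0.1598] yaw 4.54 q [0.23 0.64 1.44 0.   1.06 0.15] w 0.0004 f [ 0.4  0.9 -0.2] turn None
(0.5946, 0.2625, 0.156) [ 0.034 -0.001  0.019]
(0.5988, 0.2779, 0.156) [0.109 0.026 0.019]
(0.6, 0.285, 0.156) [0.144 0.035 0.019]
```

View pics/cov1.png

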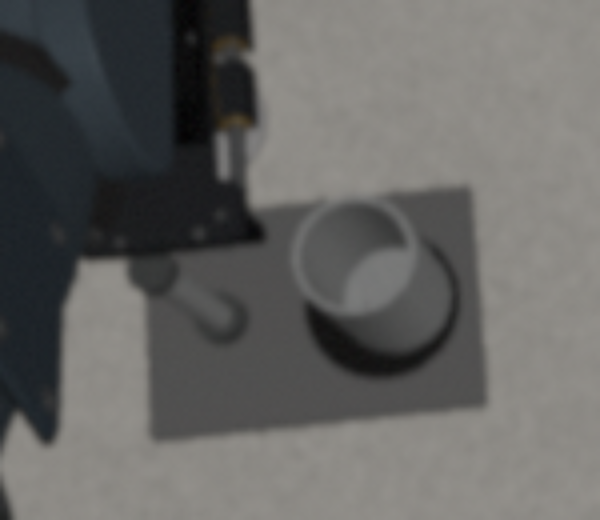

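The crop shows the beaker mouth open (crop (355,255)), and the disc has swung away to about (240,150), behind the finger. I'll push a bit further, then retreat upward.

>>> move_arm(motion="-1 0.035 0.01 0.01 0;-1 0.07 0.02 0.01 0;-1 0.1 0.03 0.01 0;-1 0.13 0.035 0.01 0;-1 0.13 0.035 0.01 0;-1 0.1 0.02 0.01 0;-1 0.07 0 -0.1 0;-1 0.07 0 -0.4 0;-1 0.07 0 -0.7 0;-1 0.07 0 -0.75 0")

```text
time: 3.65
position: [0.5913, 0.2672, 0.3057]
tool_rot: [0.679, 0.734, -0.001, -0.001]
ft_force: [1.1, -0.3, 0.3]
grip_width: 0.0003
grip_force: 0.0
```

Run:
```python
from h import *
to((.5,.06,.31),(.535,-.215,.31),(.535,-.215,.204),yaw=5.1)
p,d,m=cam("side");W=cloud(d,m)
P=near(W,(.6,.29),.045,.131,.142);print("disc",P.mean(0).round(3),len(P))
P=near(W,(.6,.29),.045,.148,.172);print("tab",P.mean(0).round(3),len(P))
P=near(W,(.5287,.196),.05,.02,.105);print(circ(P,.032,(.53,.2)))
```

```text
t 3.65 p [0.5913 0.2672 0.3057] yaw 4.46 q [0.25 0.49 1.28 0.   1.37 0.17] w 0.0003 f [ 1.1 -0.3  0.3] turn -0.0036
(0.5, 0.06, 0.31) [-0.997 -0.536 -0.02 ]
(0.535, -0.215, 0.31) [-2.382 -0.468 -0.02 ]
(0.535, -0.215, 0.204) [-2.382 -0.467  0.51 ]
disc [0.595 0.296 0.135] 227
tab [0.599 0.298 0.157] 22
(array([0.529 , 0.1969]), 606, 0.0012)
```

>>> move_arm(motion="0 -1 -0.2 -0.02 -0.0036;0 -1 -0.2 -0.02 -0.0036;0 -1 -0.2 -0.02 -0.0036;0 -1 -0.2 -0.02 -0.0036;0 -1 -0.2 -0.02 -0.0036;0 -1 -0.2 -0.02 -0.0036")

```text
time: 4.2
position: [0.567, 0.0588, 0.3087]
tool_rot: [0.677, 0.736, -0.001, 0.001]
ft_force: [-0.3, 0.5, -0.3]
grip_width: 0.0327
grip_force: 0.0
```

>>> move_arm(motion="0 -1 -0.2 0 0;0 -1 -0.2 0 0;0 -1 -0.2 0 0;0 -1 -0.2 0 0;0 -1 -0.2 0 0;0 -1 -0.2 0 0;0 -1 -0.2 0 0")

```text
time: 4.78
position: [0.5455, -0.1392, 0.3083]
tool_rot: [0.676, 0.737, 0.0, -0.0]
ft_force: [-0.5, 1.0, 0.4]
grip_width: 0.0436
grip_force: 0.0
```

Run:
```python
from h import *
to((.535,-.215,.28),(.535,-.215,.204),yaw=5.1)
```

```text
t 4.78 p [ 0.5455 -0.1392  0.3083] yaw 4.89 q [-0.45  0.36  1.49  0.    1.29 -0.53] w 0.0436 f [-0.5  1.   0.4] turn -0.0012
(0.535, -0.215, 0.28) [-0.373 -0.085  0.141]
(0.535, -0.215, 0.204) [-0.373 -0.085  0.521]
```

>>> move_arm(motion="0 -0.373 -0.085 0.1 -0.001;0 -0.373 -0.085 0.1 -0.001;0 -0.373 -0.085 0.14 -0.001;0 -0.373 -0.085 0.14 -0.001;0 -0.373 -0.085 0.25 -0.001;0 -0.373 -0.085 0.35 -0.001;0 -0.373 -0.085 0.43 -0.001;0 -0.373 -0.085 0.49 -0.001;0 -0.373 -0.085 0.52 -0.001;0 -0.373 -0.085 0.52 -0.001")

```text
time: 5.62
position: [0.5353, -0.2107, 0.2035]
tool_rot: [0.673, 0.74, 0.0, -0.002]
ft_force: [-0.1, 0.6, -0.7]
grip_width: 0.0437
grip_force: 0.0
```

Run:
```python
from h import *
to((.535,-.215,.204))
out=[]
for n,(a,b,c,e) in {"side":(150,300,310,460),"top":(120,240,340,500)}.items():
    p,d,m=cam(n);out.append(cv2.resize(p[a:b,c:e],(400,400),interpolation=cv2.INTER_CUBIC))
cv2.imwrite("pics/grip.png",np.hstack(out)[...,::-1])
```

```text
t 5.62 p [ 0.5353 -0.2107  0.2035] yaw 5.45 q [-0.57  0.49  1.59  0.    1.06 -0.66] w 0.0437 f [-0.1  0.6 -0.7] turn None
(0.535, -0.215, 0.204) [-0.021 -0.004 -0.002]
```

View pics/grip.png

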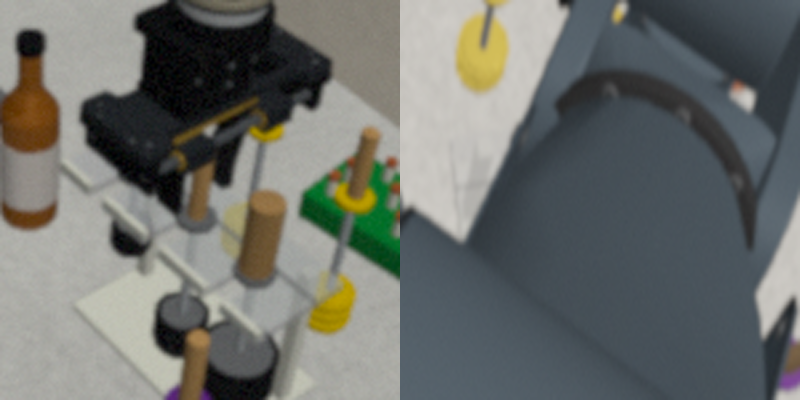

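The picture shows the fingers front and back of the slim handle at (200,190), with the fat and short brushes untouched. I'll correct 4 mm and close.

>>> move_arm(motion="0 -0.02 -0.004 0 0;0 -0.02 -0.004 0 0;-1 -0.02 -0.004 0 0;-1 -0.02 -0.004 0 0;-1 -0.02 -0.004 0 0;-1 -0.02 -0.004 0 0;-1 -0.02 -0.004 0 0;-1 -0.02 -0.004 0 0;-1 -0.02 -0.004 0 0;-1 -0.02 -0.004 0 0", newtons=25)

```text
time: 6.55
position: [0.5353, -0.2173, 0.2045]
tool_rot: [0.674, 0.739, -0.0, 0.0]
ft_force: [0.2, -0.2, 0.5]
grip_width: 0.0155
grip_force: 25.0
```

Run:
```python
from h import *
to((.535,-.215,.204),yaw=5.1)
p=robot.get_obs()["position"]; u=np.array([np.cos(np.radians(5.1)),np.sin(np.radians(5.1)),0])
to(*[tuple((p-u*s+[0,0,.012]).round(4)) for s in(0,.05,.1)])
```

```text
t 6.55 p [ 0.5353 -0.2173  0.2045] yaw 5.32 q [-0.58  0.5   1.58 -0.    1.07 -0.67] w 0.0155 f [ 0.2 -0.2  0.5] turn 0.0012
(0.535, -0.215, 0.204) [ 0.011 -0.001  0.003]
t 6.55 p [ 0.5353 -0.2173  0.2045] yaw 5.32 q [-0.58  0.5   1.58 -0.    1.07 -0.67] w 0.0155 f [ 0.2 -0.2  0.5] turn None
(np.float64(0.5353), np.float64(-0.2173), np.float64(0.2165)) [-0.   -0.   -0.06]
(np.float64(0.4855), np.float64(-0.2217), np.float64(0.2165)) [ 0.001 -0.25  -0.06 ]
(np.float64(0.4357), np.float64(-0.2261), np.float64(0.2165)) [ 0.002 -0.5   -0.06 ]
```

>>> move_arm(motion="-1 0 0 -0.03 0;-1 0 0 -0.07 0;-1 0 0 -0.07 0;-1 0 -0.05 -0.07 0;-1 0 -0.12 -0.07 0;-1 0 -0.19 -0.07 0;-1 0 -0.26 -0.07 0;-1 0 -0.33 -0.07 0;-1 0 -0.4 -0.07 0;-1 0 -0.47 -0.07 0;-1 0 -0.53 -0.07 0;-1 0 -0.53 -0.07 0")

```text
time: 7.55
position: [0.4268, -0.2263, 0.2183]
tool_rot: [0.674, 0.739, -0.0, -0.002]
ft_force: [-0.4, 0.3, -0.1]
grip_width: 0.0153
grip_force: 25.0
```

Run:
```python
from h import *
p,d,m=cam("side")
cv2.imwrite("pics/out.png",cv2.resize(p[130:350,260:500],None,fx=2.4,fy=2.4)[...,::-1])
to((.43,-.226,.35),(.41,0,.35),(.41,.12,.35),(.5287,.196,.35))
```

```text
t 7.6 p [ 0.4285 -0.2268  0.2186] yaw 5.24 q [-0.72  0.36  1.79  0.    1.   -0.81] w 0.0155 f [ 0.2  0.3 -1.7] turn None
(0.43, -0.226, 0.35) [ 0.004  0.008 -0.657]
(0.41, 0, 0.35) [ 1.138  0.011 -0.656]
(0.41, 0.12, 0.35) [ 1.736  0.066 -0.656]
(0.5287, 0.196, 0.35) [ 2.06   0.692 -0.656]
```

View pics/out.png

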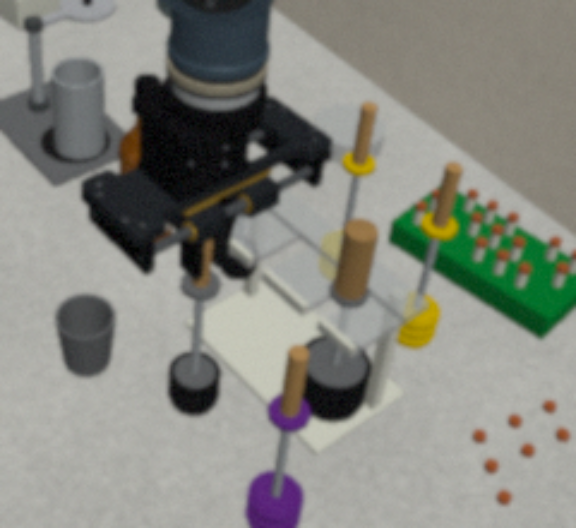

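The brush is out of the slot and hangs straight (crop (197,330)); the other two brushes, the cup and the bottle are unmoved. I'll lift it and carry it round in front of the bottle.

>>> move_arm(motion="-1 0 0 -0.2 0;-1 0 0 -0.4 0;-1 0 0 -0.6 0;-1 0 0 -0.66 0;-1 0.1 0.01 -0.66 0;-1 0.25 0.02 -0.66 0;-1 0.4 0.04 -0.66 0;-1 0.55 0.05 -0.66 0;-1 0.7 0.06 -0.66 0;-1 0.85 0.08 -0.66 0;-1 1 0.09 -0.66 0;-1 1 0.09 -0.66 0")

```text
time: 8.6
position: [0.4285, -0.0215, 0.3507]
tool_rot: [0.672, 0.741, 0.001, -0.001]
ft_force: [0.9, -1.2, -1.2]
grip_width: 0.015
grip_force: 25.0
```

Run:
```python
from h import *
to((.43,.1,.35),(.5287,.196,.35),yaw=5.1)
```

```text
t 8.6 p [ 0.4285 -0.0215  0.3507] yaw 5.62 q [-0.31  0.11  1.72  0.    1.31 -0.41] w 0.015 f [ 0.9 -1.2 -1.2] turn 0.0029
(0.43, 0.1, 0.35) [0.604 0.067 0.006]
(0.5287, 0.196, 0.35) [1.033 0.605 0.007]
```

>>> move_arm(motion="-1 0.15 0.015 0 0.002;-1 0.3 0.03 0 0.002;-1 0.45 0.05 0 0.002;-1 0.6 0.07 0 0.002;-1 0.7 0.2 0 0.002;-1 0.8 0.33 0 0.002;-1 0.9 0.45 0 0.002;-1 1 0.57 0 0.002;-1 1 0.6 0 0.002;-1 1 0.6 0 0.002;-1 1 0.6 0 0.002")

```text
time: 9.52
position: [0.5299, 0.1837, 0.35]
tool_rot: [0.676, 0.737, -0.001, -0.0]
ft_force: [-0.8, -0.6, -0.0]
grip_width: 0.0155
grip_force: 25.0
```

Run:
```python
from h import *
to((.5287,.196,.35),yaw=5.1)
q=robot.get_obs()["position"]
out=[]
for n in("side","top"):
    p,d,m=cam(n);W=cloud(d,m)
    for nm,z0,z1,r in(("core",.17,.2,.024),("shaft",.215,.305,.004)):
        P=near(W,q,.04,q[2]-.35+z0,q[2]-.35+z1)
        if len(P)>8:
            c=np.array(m["position"])[:2];k=P[:,:2].mean(0);e=(k-c)/np.linalg.norm(k-c);print(n,nm,circ(P,r,k+e*r*.6),len(P),P[:,2].mean())
    P=near(W,(.5287,.196),.05,.02,.105);c=np.array(m["position"])[:2];k=P[:,:2].mean(0);e=(k-c)/np.linalg.norm(k-c);print(n,"beaker",circ(P,.032,k+e*.02))
    P=near(W,(.5287,.196),.045,.112,.124);print("rim",circ(P,.030,(.5287,.196)))
    a,b=(60,130) if n=="side" else (60,130)
    out.append(cv2.resize(p[80:230,220:370] if n=="side" else p[110:260,120:270],(400,400)))
cv2.imwrite("pics/above.png",np.hstack(out)[...,::-1])
```

```text
t 9.52 p [0.5299 0.1837 0.35  ] yaw 4.98 q [ 0.13  0.32  1.43 -0.    1.39  0.05] w 0.0155 f [-0.8 -0.6 -0. ] turn -0.0007
(0.5287, 0.196, 0.35) [ 0.062 -0.001 -0.   ]
side core (array([0.5292, 0.1886]), 161, 0.0014) 161 0.18529095934895976
side shaft (array([0.5284, 0.1863]), 93, 0.0009) 93 0.26066899128531773
side beaker (array([0.529 , 0.1969]), 606, 0.0013)
rim (array([0.528 , 0.1955]), 105, 0.0013)
top core (array([0.5286, 0.185 ]), 101, 0.0006) 101 0.18382685094776366
top shaft (array([0.5278, 0.1844]), 60, 0.0003) 60 0.24816460099700619
top beaker (array([0.5289, 0.1948]), 354, 0.0004)
rim (array([0.5282, 0.1946]), 112, 0.0011)
```

View pics/above.png

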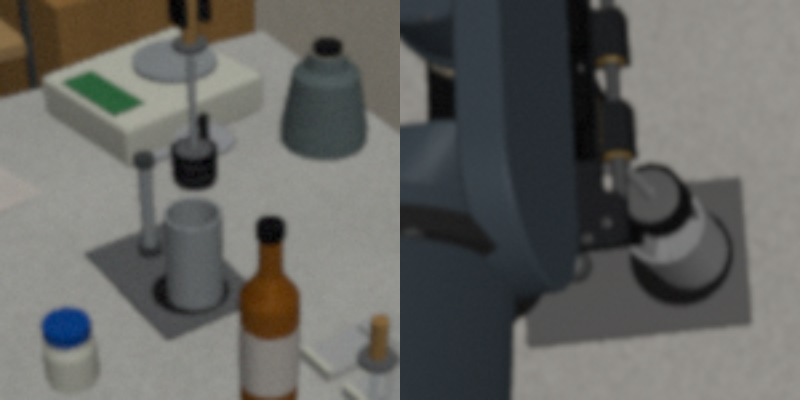

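The picture shows the brush hanging vertically above the beaker (side crop (195,160)), about 9 mm towards -y of its axis. I'll correct that, settle and recheck.

>>> move_arm(motion="-1 0.045 0 0 0;-1 0.045 0 0 0;-1 0.045 0 0 0;-1 0.045 0 0 0;-1 0.045 0 0.1 0;-1 0.045 0 0.1 0;-1 0.045 0 0.1 0")

```text
time: 10.2
position: [0.5284, 0.1927, 0.3298]
tool_rot: [0.676, 0.737, -0.001, -0.001]
ft_force: [0.3, 0.0, 0.2]
grip_width: 0.0157
grip_force: 25.0
```

```bash
cat >> h.py <<'E'
def fitc(n,W,m,q,rr,z0,z1,r):
    P=near(W,q,rr,z0,z1);c=np.array(m["position"])[:2];k=P[:,:2].mean(0);e=(k-c)/np.linalg.norm(k-c);return circ(P,r,k+e*r*.6)
def rel():
    q=robot.get_obs()["position"];b=q[2]-.1845
    for n in("side","top"):
        p,d,m=cam(n);W=cloud(d,m)
        A=fitc(n,W,m,q,.035,b+.005,b+.035,.0225) if b>.12 else None;S=fitc(n,W,m,q,.025,max(b+.06,.13),b+.14,.004)
        B=fitc(n,W,m,(.5287,.196),.05,.02,.105,.032)
        print(n,"core",A and A[0],"shaft",S[0],S[1],"beaker",B[0])
E
python3 - <<'E'
from h import *
to((.53,.1927,.33)); rel()
E
```

```text
t 10.2 p [0.5284 0.1927 0.3298] yaw 4.95 q [ 0.15  0.34  1.46 -0.    1.34  0.06] w 0.0157 f [0.3 0.  0.2] turn None
(0.53, 0.1927, 0.33) [-0.001  0.008 -0.001]
side core [0.5268 0.1961] shaft [0.5269 0.1955] 84 beaker [0.529  0.1969]
top core [0.5271 0.1936] shaft [0.5277 0.1939] 51 beaker [0.5287 0.1952]
```

>>> move_arm(motion="-1 0.006 0.01 0 0;-1 0.006 0.01 0.06 0;-1 0.006 0.01 0.12 0;-1 0.006 0.01 0.18 0;-1 0.006 0.01 0.24 0;-1 0.006 0.01 0.3 0;-1 0.006 0.01 0.36 0;-1 0.006 0.01 0.42 0;-1 0.006 0.01 0.48 0;-1 0.006 0.01 0.54 0;-1 0.006 0.01 0.6 0;-1 0.006 0.01 0.6 0")

```text
time: 11.3
position: [0.5303, 0.1942, 0.2089]
tool_rot: [0.676, 0.737, -0.001, -0.001]
ft_force: [-0.3, -0.3, -0.3]
grip_width: 0.0155
grip_force: 25.0
```

Run:
```python
from h import *
to((.53,.1937,.1975)); rel()
```

```text
t 11.3 p [0.5303 0.1942 0.2089] yaw 4.96 q [ 0.15  0.47  1.61 -0.    1.06  0.07] w 0.0155 f [-0.3 -0.3 -0.3] turn None
(0.53, 0.1937, 0.1975) [-0.002 -0.002  0.057]
side core None shaft [0.5292 0.1965] 27 beaker [0.529 0.197]h.py:29: RuntimeWarning: Mean of empty slice.
  P=near(W,q,rr,z0,z1);c=np.array(m["position"])[:2];k=P[:,:2].mean(0);e=(k-c)/np.linalg.norm(k-c);return circ(P,r,k+e*r*.6)
  ret = um.true_divide(
Traceback (most recent call last):
  File "h.py", line 34, in rel
    A=fitc(n,W,m,q,.035,b+.005,b+.035,.0225) if b>.12 else None;S=fitc(n,W,m,q,.025,max(b+.06,.13),b+.14,.004)
                                                                  ~~~~^^^^^^^^^^^^^^^^^^^^^^^^^^^^^^^^^^^^^^^^
  File "h.py", line 29, in fitc
    P=near(W,q,rr,z0,z1);c=np.array(m["position"])[:2];k=P[:,:2].mean(0);e=(k-c)/np.linalg.norm(k-c);return circ(P,r,k+e*r*.6)
                                                                                                            ~~~~^^^^^^^^^^^^^^
  File "h.py", line 19, in circ
    s=least_squares(f,x0,loss="soft_l1",f_scale=.002); return s.x.round(4),len(P),float(np.median(abs(s.fun)).round(4))
ValueError: Initial guess is outside of provided bounds
```

>>> move_arm(motion="-1 0 0 0.02 0;-1 0 0 0.035 0;-1 0 0 0.045 0;-1 0 0 0.052 0;-1 0 0 0.057 0;-1 0 0 0.057 0")

```text
time: 11.9
position: [0.5311, 0.1943, 0.199]
tool_rot: [0.676, 0.737, -0.0, -0.0]
ft_force: [0.4, 0.0, -0.5]
grip_width: 0.0156
grip_force: 25.0
```

>>> move_arm(motion="-1 0 0 0.006 0;-1 0 0 0.012 0;-1 0 0 0.012 0")

```text
time: 12.15
position: [0.5316, 0.1944, 0.1975]
tool_rot: [0.676, 0.737, 0.0, 0.0]
ft_force: [0.0, -0.7, 2.6]
grip_width: 0.0154
grip_force: 25.0
```

Bottom touched, with 2.6 N. Now up and down.

>>> move_arm(motion="-1 0 -0.004 -0.05 0;-1 0 -0.004 -0.12 0;-1 0 -0.004 -0.19 0;-1 0 -0.004 -0.26 0;-1 0 -0.004 -0.33 0;-1 0 -0.004 -0.39 0;-1 0 -0.004 -0.39 0;-1 0 -0.004 -0.39 0")

```text
time: 12.82
position: [0.5306, 0.1943, 0.2755]
tool_rot: [0.676, 0.737, 0.001, 0.001]
ft_force: [-0.1, -0.1, -1.3]
grip_width: 0.0155
grip_force: 25.0
```

>>> move_arm(motion="-1 0 0 0.05 0;-1 0 0 0.12 0;-1 0 0 0.19 0;-1 0 0 0.26 0;-1 0 0 0.32 0;-1 0 0 0.35 0;-1 0 0 0.37 0;-1 0 0 0.38 0;-1 0 0 0.385 0;-1 0 0 0.39 0;-1 0 0 0.39 0")

```text
time: 13.73
position: [0.5306, 0.1943, 0.1975]
tool_rot: [0.676, 0.737, 0.0, 0.0]
ft_force: [-0.8, -0.7, 1.8]
grip_width: 0.0153
grip_force: 25.0
```

>>> move_arm(motion="-1 0 0 -0.05 0;-1 0 0 -0.12 0;-1 0 0 -0.19 0;-1 0 0 -0.26 0;-1 0 0 -0.33 0;-1 0 0 -0.39 0;-1 0 0 -0.39 0;-1 0 0 -0.39 0")

```text
time: 14.4
position: [0.531, 0.1944, 0.2759]
tool_rot: [0.676, 0.737, 0.001, 0.001]
ft_force: [-0.5, 0.3, -0.7]
grip_width: 0.0153
grip_force: 25.0
```

>>> move_arm(motion="-1 0 0 0.05 0;-1 0 0 0.12 0;-1 0 0 0.19 0;-1 0 0 0.26 0;-1 0 0 0.32 0;-1 0 0 0.35 0;-1 0 0 0.37 0;-1 0 0 0.38 0;-1 0 0 0.385 0;-1 0 0 0.39 0;-1 0 0 0.39 0")

```text
time: 15.32
position: [0.5306, 0.1943, 0.1975]
tool_rot: [0.676, 0.737, 0.0, 0.0]
ft_force: [0.3, 0.6, 2.2]
grip_width: 0.0155
grip_force: 25.0
```

>>> move_arm(motion="-1 0 0 -0.05 0;-1 0 0 -0.12 0;-1 0 0 -0.19 0;-1 0 0 -0.26 0;-1 0 0 -0.33 0;-1 0 0 -0.39 0;-1 0 0 -0.39 0;-1 0 0 -0.39 0")

```text
time: 15.98
position: [0.5309, 0.1944, 0.276]
tool_rot: [0.676, 0.737, 0.001, 0.001]
ft_force: [0.4, 0.6, -1.7]
grip_width: 0.0156
grip_force: 25.0
```

Run:
```python
from h import *
to((.53,.194,.35))
p,d,m=cam("side");W=cloud(d,m)
print(fitc("side",W,m,(.5287,.196),.05,.02,.105,.032))
```

```text
t 15.98 p [0.5309 0.1944 0.276 ] yaw 4.96 q [ 0.15  0.39  1.53 -0.    1.21  0.07] w 0.0156 f [ 0.4  0.6 -1.7] turn None
(0.53, 0.194, 0.35) [-0.001 -0.004 -0.37 ]
(array([0.5292, 0.1975]), 506, 0.0009)
```

>>> move_arm(motion="-1 0 0 -0.12 0;-1 0 0 -0.25 0;-1 0 0 -0.37 0;-1 0 0 -0.37 0;-1 -0.1 -0.13 -0.37 0;-1 -0.2 -0.26 -0.37 0;-1 -0.3 -0.4 -0.37 0;-1 -0.42 -0.54 -0.37 0;-1 -0.57 -0.56 -0.37 0;-1 -0.72 -0.57 -0.37 0;-1 -0.87 -0.58 -0.37 0;-1 -0.92 -0.587 -0.37 0")

```text
time: 17.03
position: [0.4288, -0.0021, 0.3476]
tool_rot: [0.677, 0.736, -0.001, -0.0]
ft_force: [0.2, -0.1, -0.9]
grip_width: 0.0155
grip_force: 25.0
```

Run:
```python
from h import *
u=np.array([np.cos(np.radians(5.1)),np.sin(np.radians(5.1))]);s=np.array([.535,-.2165])
print(s-u*.107)
to((*(s-u*.107).round(4),.35),(.43,-.19,.35),yaw=5.1)
```

```text
[ 0.42842361 -0.22601169]
t 17.03 p [ 0.4288 -0.0021  0.3476] yaw 4.8 q [-0.27  0.11  1.72 -0.    1.31 -0.35] w 0.0155 f [ 0.2 -0.1 -0.9] turn -0.0017
(np.float64(0.4284), np.float64(-0.226), 0.35) [-1.115 -0.096 -0.01 ]
(0.43, -0.19, 0.35) [-0.937 -0.073 -0.011]
```

>>> move_arm(motion="-1 -0.15 -0.01 0 0;-1 -0.3 -0.03 0 0;-1 -0.45 -0.04 0 0;-1 -0.6 -0.05 0 0;-1 -0.75 -0.06 0 0;-1 -0.9 -0.08 0 0;-1 -1 -0.09 0 -0.0017;-1 -1 -0.09 0 -0.0017;-1 -1 -0.09 0 -0.0017")

```text
time: 17.78
position: [0.4283, -0.2, 0.3474]
tool_rot: [0.675, 0.738, 0.0, -0.002]
ft_force: [-0.1, -0.3, -0.4]
grip_width: 0.0153
grip_force: 25.0
```

Run:
```python
from h import *
to((.4284,-.226,.22),yaw=5.1)
```

```text
t 17.78 p [ 0.4283 -0.2     0.3474] yaw 5.14 q [-0.67  0.19  1.63  0.    1.32 -0.76] w 0.0153 f [-0.1 -0.3 -0.4] turn 0.0002
(0.4284, -0.226, 0.22) [-0.131 -0.01   0.637]
```

>>> move_arm(motion="-1 -0.1 -0.01 0 0;-1 -0.131 -0.01 0 0;-1 -0.131 -0.01 0.12 0;-1 -0.131 -0.01 0.24 0;-1 -0.131 -0.01 0.36 0;-1 -0.131 -0.01 0.48 0;-1 -0.131 -0.01 0.57 0;-1 -0.131 -0.01 0.637 0;-1 -0.131 -0.01 0.637 0;-1 -0.131 -0.01 0.637 0")

```text
time: 18.62
position: [0.4289, -0.2248, 0.2208]
tool_rot: [0.674, 0.739, 0.0, -0.001]
ft_force: [1.2, 0.5, -0.0]
grip_width: 0.0153
grip_force: 25.0
```

Run:
```python
from h import *
q=robot.get_obs()["position"]
to((.4284,-.226,.2185),(.535,-.2165,.2185),yaw=5.1)
p,d,m=cam("side");W=cloud(d,m)
P=near(W,q,.03,.09,.17);print("shaft",fitc("s",W,m,q,.025,.09,.165,.004),"handle",fitc("s",W,m,q,.02,.195,.21,.008))
P=near(W,q,.03,.165,.19);print(P.mean(0))
P=W.reshape(-1,3);k=(abs(P[:,2]-.173)<.003)&(abs(P[:,0]-.492)<.012)&(P[:,1]<-.08)&(P[:,1]>-.35)
P=P[k];y=np.sort(P[:,1]);i=np.where(np.diff(y)>.008)[0];print("lip",np.polyfit(P[:,1],P[:,0],1),[(y[j].round(4),y[j+1].round(4)) for j in i])
```

```text
t 18.62 p [ 0.4289 -0.2248  0.2208] yaw 5.32 q [-0.71  0.35  1.79  0.    1.   -0.81] w 0.0153 f [ 1.2  0.5 -0. ] turn 0.0012
(0.4284, -0.226, 0.2185) [-0.006 -0.003  0.012]
(0.535, -0.2165, 0.2185) [-0.008  0.532  0.011]
shaft (array([ 0.4283, -0.2215]), 88, 0.0006) handle (array([ 0.428 , -0.2216]), 23, 0.0005)
[ 0.42510071 -0.2284444   0.18532465]
lip [-0.06944622  0.4767739 ] [(np.float64(-0.2975), np.float64(-0.2798)), (np.float64(-0.2285), np.float64(-0.2085))]
```

>>> move_arm(motion="-1 -0.009 0 0.01 0;-1 -0.009 0 0.01 0;-1 -0.009 0.06 0.01 0;-1 -0.009 0.12 0.01 0;-1 -0.009 0.18 0.01 0;-1 -0.009 0.24 0.01 0;-1 -0.009 0.3 0.01 0;-1 -0.009 0.36 0.01 0;-1 -0.009 0.42 0.01 0;-1 -0.009 0.48 0.01 0;-1 -0.009 0.53 0.01 0;-1 -0.009 0.53 0.01 0")

```text
time: 19.67
position: [0.5375, -0.2183, 0.2193]
tool_rot: [0.673, 0.739, 0.0, 0.001]
ft_force: [0.5, -0.2, -0.9]
grip_width: 0.0155
grip_force: 25.0
```

Run:
```python
from h import *
to((.535,-.2165,.2045),yaw=5.1)
p,d,m=cam("side")
cv2.imwrite("pics/in.png",cv2.resize(p[150:310,310:470],None,fx=3.5,fy=3.5,interpolation=cv2.INTER_CUBIC)[...,::-1])
```

```text
t 19.67 p [ 0.5375 -0.2183  0.2193] yaw 5.35 q [-0.58  0.48  1.56  0.    1.1  -0.67] w 0.0155 f [ 0.5 -0.2 -0.9] turn 0.0014
(0.535, -0.2165, 0.2045) [ 0.01  -0.012  0.074]
```

View pics/in.png

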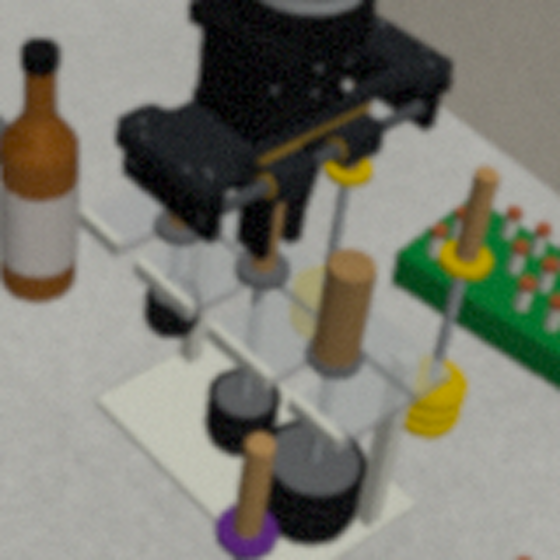

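The picture shows the brush back in the middle slot, its collar (262,268) just above the fork. I'll lower, check contact, then release.

>>> move_arm(motion="-1 0.006 -0.012 0.02 0;-1 0.006 -0.012 0.04 0;-1 0.006 -0.012 0.055 0;-1 0.006 -0.012 0.065 0;-1 0.006 -0.012 0.072 0;-1 0.006 -0.012 0.076 0;-1 0.006 -0.012 0.076 0")

```text
time: 20.3
position: [0.5319, -0.2174, 0.2045]
tool_rot: [0.674, 0.739, -0.0, -0.0]
ft_force: [-1.0, 0.5, 2.6]
grip_width: 0.0152
grip_force: 25.0
```

Seated, with 2.6 N upward. Open to 44 mm.

>>> move_arm(motion="-0.6 0 0 0 0;-0.6 0 0 0 0;-0.3 0 0 0 0;0 0 0 0 0;0 0 0 0 0;0 0 0 0 0;0 0 0 -0.06 0;0 0 0 -0.15 0;0 0 0 -0.3 0;0 0 0 -0.45 0;0 0 0 -0.6 0;0 0 0 -0.6 0")

```text
time: 21.3
position: [0.5354, -0.2192, 0.3309]
tool_rot: [0.674, 0.739, 0.001, 0.007]
ft_force: [0.6, -0.1, 0.2]
grip_width: 0.0435
grip_force: 0.0
```

>>> move_arm(motion="0 0.1 -0.1 -0.15 0;0 0.2 -0.2 -0.15 0;0 0.35 -0.35 -0.15 0;0 0.5 -0.5 -0.15 0;0 0.65 -0.55 -0.15 0;0 0.8 -0.6 -0.15 0;0 0.95 -0.6 -0.15 0;0 1 -0.6 -0.15 0;0 1 -0.6 -0.15 0;0 1 -0.6 -0.15 0")

```text
time: 22.13
position: [0.3949, -0.0295, 0.3542]
tool_rot: [0.673, 0.739, -0.0, 0.001]
ft_force: [0.2, 0.1, -0.1]
grip_width: 0.0436
grip_force: 0.0
```

Run:
```python
from h import *
to()
p,d,m=cam("side");W=cloud(d,m)
for nm,c,r,z0,z1,rr in[("brush",(.533,-.214),.025,.18,.24,.008),("fat",(.537,-.284),.03,.18,.24,.014),("short",(.524,-.147),.02,.18,.21,.008),("beaker",(.5287,.196),.05,.02,.105,.032),("bottle",(.505,0),.05,.02,.1,.03)]:
    try: print(nm,fitc("s",W,m,c,r,z0,z1,rr))
    except Exception: print(nm,"hidden")
print(near(W,(.535,-.215),.02,.18,.3)[:,2].max())
cv2.imwrite("pics/end.png",p[...,::-1])
```

```text
t 22.13 p [ 0.3949 -0.0295  0.3542] yaw 5.36 q [-0.36  0.05  1.78 -0.    1.31 -0.45] w 0.0436 f [ 0.2  0.1 -0.1] turn None
brush (array([ 0.5314, -0.2138]), 161, 0.0006)
fat (array([ 0.5394, -0.2835]), 309, 0.0005)
short (array([ 0.5267, -0.1443]), 72, 0.0005)
beaker (array([0.529 , 0.1967]), 615, 0.0013)
bottle (array([0.516 , 0.0141]), 505, 0.0008)
0.2465494986594572
```

View pics/end.png

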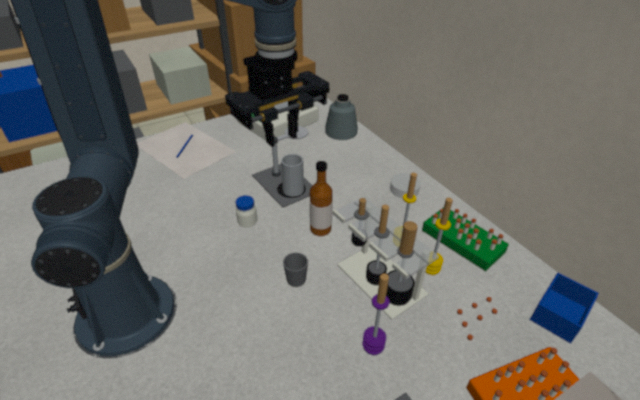

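The picture shows the brush hanging in its slot at (384,220) and the beaker standing open at (292,175). The bottle (320,200), cup (296,268), jar (246,210) and the other brushes are unmoved.

```bash
python3 -c "
from rig import robot
print(robot.hand_in())"
```

```text
the job is handed in; nothing more can be done
None
```

The job is done and handed in at about 22 s of the 72 s: the cover is swung open to about 1.6 rad, the beaker got three full strokes at 2–3 N on the bottom, the long slim brush hangs back in its slot, and the final camera view showed everything else where it was.

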